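# Slide the funnel board out to the pointer and hold it

## Robot

A 6-joint arm with a two-finger parallel gripper is mounted at the origin on the work surface. World frame = base frame: x ahead of the robot, y to its left, z up, the work surface at z = 0. Lengths are in m, angles in degrees, forces in N, time in s.
With the tool pointing down it reaches from about 0.35 to 0.875 m from the base axis. Payload 4.2 kg.
Tool frame: the origin (TCP) lies midway between the tips of the shut fingers; the grasp point (between the pads) lies 19 mm behind it; z points along the fingers, y is the line along which they close (so a half turn about z gives the same grasp; the last joint's range is limited). The gripper opens to 87 mm and grips with 3 to 60 N. Pads are 19 mm wide; open, the fingers measure 117 mm over their backs; the gripper's body (75 mm by 190 mm) begins 51 mm behind the grasp point.
Start: joints at [83.858, 22.042, 0.453, 0, -68.411, -14.817], TCP at [0.224, 0.584, 0.223] pointing down, gripper open.
Joint ranges: [-179.83, 179.83], [-69.29, 118.12], [-61.27, 80.66], [-181.25, 117.63], [-171.15, -9.14], [-177.46, 177.46]. Speed limits (degrees/s): [159.86, 159.86, 180, 180, 180, 180].

## Interface

Orientations are given as a 3x3 rotation matrix whose columns are the frame's x, y, z axes.
In Python, from station import r, cams gives the robot as it stands.
- The arm moves only by the tool play_rows, never from a script. Its argument "commands" is text: rows parted by semicolons, each of 6 numbers parted by spaces: the shift along the world's x, y, z normalised to -1 to 1, where 1 is 30 mm, then the turn, a rotation vector about the world's x, y, z normalised to -1 to 1, where 1 is 0.15 rad. A call has 1 to 20 rows; each row shifts and turns the commanded pose from where the row before left it; what a row does not reach is not made up. A row lasts 1/10 s, in which the tool goes at most 50 mm and 8.59 degrees, less where a joint would pass 70% of its speed; a pose out of reach is approached as far as the arm can. A call with a number of a shift or a turn outside -1 to 1 is refused whole. A call with a gripper value outside its range is refused whole. "grip" is the finger opening in mm, from 0 to 87, set as the call begins (left out, the last holds). The fingers move at their own pace and stop on an object; the grip force is fixed at half the most. Time passes only in rows, so rows that do not move let the fingers close. It gives the time, the measured TCP pose, the force, the opening and the grip force at its end, in the units of the state.
- r.sense(): the state, without advancing time (a new reading comes with each control period).
- cams.capture(name): name is "scene" or "top" or "wrist"; returns (picture, depth): 480x640x3 uint8, blue, green, red; 480x640 float32, m along the optical axis (not along the pixel's ray), 0 where there is no reading.
- cams.camera_info(name): a dict with "mtx" (3x3 intrinsics, pixels), "R" (3x3) and "t" (3): a world point X has camera coordinates R X + t. Camera axes: x right, y down, z forward; pixel columns grow to the right and rows downward; lengths in m; the calibration is good to about 2 mm. A picture is of the moment at which its call begins: read the wrist's pose just before it. camera_info takes no time and is no camera call; for the wrist camera it gives the pose at the moment of the call.
- r.finish_job(): hands the job in; it is judged then, once.
The state is a dict: "time_s": time; "joints": joint angles; "joint_velocities": joint speeds; "effort": joint torques, N m; "tcp_pos": TCP position; "ee_rot": TCP orientation; "wrist_force": force on the tool from outside, world axes, zero at the start; "moment": the same for the moment, N m; "gripper_width": opening from 0.0 (shut) to 1.0 (fully open); "gripper_force": force on a finger pad.
Only numpy, scipy, OpenCV 4.12 (cv2) and the standard library are available. Lean on these libraries where they do the work, as an engineer would, in place of code of your own. Each camera call takes 0.05 s, during which the arm holds its last target. There are 200 camera calls.

## Task

Push the spring ejector at the back of the funnel-board stand all the way in, so that the wooden board's grip comes out from under the cover; then slide the board on out over the stand's open edge until its outer end is level with the tip of the pointer standing beside the beaker. Out there the board would tip over by itself, so keep it level and finish while your fingers still hold it flat on the stand. Nothing on the board may hit the beaker or pointer, and the other things on the bench stay where they are.

Things in the scene. Friction and masses are not known exactly. Their poses are not given: they have to be found in the camera images.
- stand: Grey metal stand, fixed. Origin on the bench under the middle of its open edge; x points level outward over that edge (the way the board slides), z up. Its top, on which the board lies, is 120 mm high, 120 mm wide, from x = -275 to 0 mm. Aluminium strips 9 mm high at |y| = 42 to 52 mm (1 mm lower than the board's top) guide the board with 2 mm play each side.
- cover (a point): Top centre of the grey cover that bridges the board at the back of the stand, 174 mm above the bench. The roof is 4 mm thick and spans x = -258 to -212 mm of the stand; its cheeks stand at |y| = 48 to 54 mm. Open in front and behind. Axes as the stand's.
- board: Loose light wooden board 300 x 80 x 10 mm, 0.45 to 0.7 kg. Origin: centre of underside, x to its outer end (45 mm past the stand's edge at first). At x = 120 mm a white funnel 68 mm wide, top 76 mm above the underside, stem 12 mm thick reaching 20 mm below. Centre of mass 118 mm behind the outer end: it tips if let go with more than that overhanging; fully ejected (92 mm) it lies safely.
- board_end (a point): Centre of the board's outer end face, 5 mm above its underside; 279 mm from the grip's middle along the board. Axes as the board's.
- board_grip (a point): Middle of the grip, 146 mm above the bench: a dark wooden upright block at the board's tail, 34 mm long along the board, 16 mm thick across it, from 130 to 162 mm above the bench. Under the cover at first; after full ejection its middle is about 25 mm in front of the cover and it can be pinched across its thickness from above.
- ejector (a joint): Travel of the spring ejector, m: 0 at rest, 0.050 pushed all the way in (toward the stand's +x). It takes about 1.5 N to start and 5 N at the end, plus the board's friction (2 to 7 N). It pushes the board about 46 mm out, springs back when let go, and the board stays out.
- ejector_plate (a point): Centre of the back face of the ejector's upright aluminium thumb plate, 150 mm above the bench, behind the stand (at x = -325 mm of it at rest). Plate 44 mm wide, 8 mm thick, from 121 to 167 mm above the bench; pushed from behind toward the stand's +x. Free space behind it. At full travel this face is still 17 mm behind the cover. Axes as the stand's.
- receiver: White tile 110 x 100 x 8 mm fixed in front of the stand's open edge. Origin on the bench under its middle, axes parallel to the stand's. At its middle a glass beaker 66 mm wide, rim 80 mm above the bench; at y = 90 mm a steel pointer post 143 mm high. The funnel's stem is over the beaker's middle when the board's end is level with the pointer.
- pointer_tip (a point): Tip of the level steel needle on the pointer post, 125 mm above the bench (mid thickness of the board), 12 mm beside the board's path; axes parallel to the stand's. Its place along the stand's x axis is the mark for the board's outer end, 150 to 200 mm past the stand's edge.
- tube_rack: Bystander: clear test-tube rack 75 x 200 x 60 mm with glass tubes 120 mm high. Origin: centre of underside.
- cap_a: Bystander: white plastic jar cap, 38 mm across, 14 mm high, lying beside the stand. Origin: centre of underside.
- cap_b: Bystander: a second such white cap. Origin: centre of underside.
- marker_pen: Bystander: marker pen 135 mm long, 18 mm thick, white with blue cap, lying beside the stand. Origin: underside, near its middle.
- dish: Bystander: round open glass dish 96 mm across, 50 mm high. Origin: centre of underside.
- reagent_jar: Bystander: amber glass jar 60 mm across, 85 mm high, black cap. Origin: centre of underside.
- spatula: Bystander: steel lab spoon 150 mm long lying beside the stand. Origin: underside, near its middle.
Things that resemble listed ones, but are neither listed nor needed, are in the scene too. Leave any blue or yellow look-alike of the receiver alone.

How it is judged (in metres and radians):
On the way:
1. the ejector is pushed fully in and has pushed the board out from under the cover (value of joint ejector above 0.042 m and x of board_end in the frame of stand above 0.08 m), for 0.05 s.
At the end, for the whole second after the job is handed in: The board's outer end is level with the pointer tip within 8 mm; the board lies flat and still on the stand (tilt under 0.04 rad), the fingers hold it with over 0.5 N and nothing else carries it; the ejector is back within 10 mm; bystanders are within 30 mm of their places (x of board_end in the frame of pointer_tip between -0.008 and 0.008 m and angle between board's own z axis and vertical below 0.04 rad and contact force between the fingers and board above 0.5 N and contact force between board and stand above 0.5 N and contact force between board and receiver below 0.2 N and linear speed of board below 0.02 m/s and z of board_end in the frame of stand between 0.115 and 0.135 m and value of joint ejector below 0.01 m and distance of each of tube_rack, cap_a, cap_b, marker_pen, dish, reagent_jar, spatula from where it was at the start of the episode below 0.03 m); the arm keeps its last pose, push and grip.
It fails at once if the board tips (more than 0.15 rad) (angle between board's own z axis and vertical above 0.15 rad).
It fails at once if the board or funnel hits the beaker or pointer (over 3 N) (contact force between board and receiver above 3 N).
It fails at once if a bystander is shoved more than 50 mm (distance of any of tube_rack, cap_a, cap_b, marker_pen, dish, reagent_jar, spatula from where it was at the start of the episode above 0.05 m).
It also fails if it takes over 51 s, if anything falls off the work surface, if the arm or the gripper's body presses on something with over 40 N, if the wrist force passes 120 N, or if a joint passes its speed limit or range.

## Working session

There is one attempt and no reset: what is moved stays moved. The work goes in short steps, Python scripts to look and compute and a tool call to move; the robot and the scene stay as the last step left them, time stands still between calls to the robot, and variables do not carry over. Pictures are saved under pics/ and viewed, at most 10 in all, crops included, and the job is handed in when it is done.

Besides the shell and the picture viewer there is one more tool, called after "Request:" as name(argument=value, ...) on one line, values as JSON. play_rows: Moves the arm, as the interface text tells. Scaled input: -1 to 1 covers 30 mm each way for a shift and 0.15 rad each way for a turn. Its arguments: {"type":"object","properties":{"commands":{"type":"string"},"grip":{"type":"number"}},"required":["commands"]}

```bash
mkdir -p pics; ls
python3 - <<'E'
from station import r,cams
import cv2,numpy as np
for n in("scene","top"):
    p,d=cams.capture(n);cv2.imwrite(f"pics/{n}0.png",p);np.save(f"{n}0.npy",d)
    i=cams.camera_info(n);print(n,i["mtx"].round(1).tolist(),i["R"].round(4).tolist(),i["t"].round(4).tolist())
s=r.sense();print(s["tcp_pos"],np.round(s["ee_rot"],3).tolist(),s["time_s"])
E
```

```text
pics
scene [[518.6, 0.0, 326.6], [0.0, 518.6, 241.0], [0.0, 0.0, 1.0]] [[-0.7068, 0.7073, -0.0119], [0.6041, 0.5947, -0.5305], [-0.3681, -0.3821, -0.8476]] [0.3961, -0.2305, 1.6152]
top [[530.1, 0.0, 322.8], [0.0, 530.1, 238.8], [0.0, 0.0, 1.0]] [[-0.0054, -0.9996, 0.0266], [-0.9925, 0.0021, -0.1226], [0.1225, -0.0271, -0.9921]] [-0.0688, 0.5261, 1.1605]
[0.22337056 0.58315228 0.22157486] [[0.934, -0.358, -0.001], [-0.358, -0.934, -0.002], [0.0, 0.002, -1.0]] 0.1
```

View pics/scene0.png

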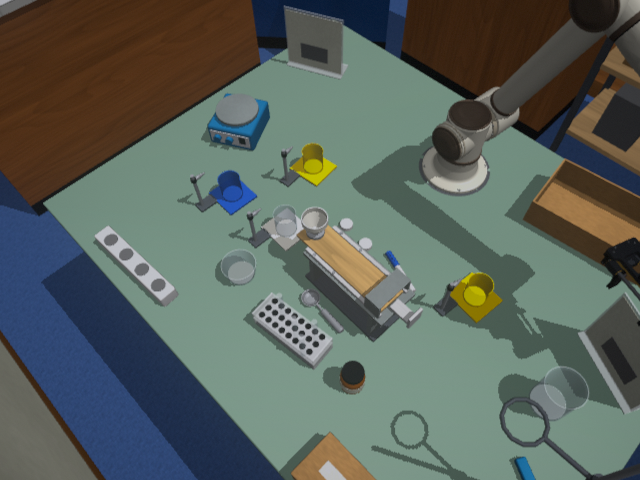

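View pics/top0.png

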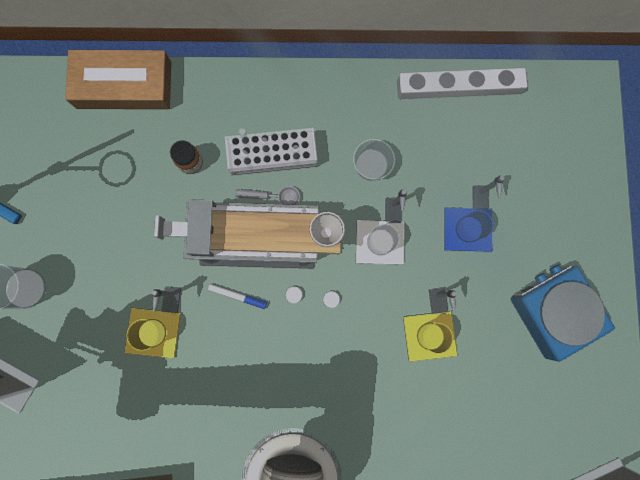

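Scene view: stand with the board at (350,260), cover (388,290), ejector plate (407,315), white receiver tile (285,230), pointer (255,225). 
Top view: plate (159,227), cover (200,229), board 210–340, funnel (327,229), white receiver (380,242), pointer (402,196). 
Receiver candidates in the top view are white (380,242), blue (468,230), yellow (430,336) and yellow (152,333). I choose the white one, which is in line with the stand. The plate has no rival at the tail of the stand.

```bash
cat > h.py <<'E'
import numpy as np,cv2
from station import r,cams
def world(d,i):
    v,u=np.mgrid[0:480,0:640]
    c=np.stack([(u-i["mtx"][0,2])/i["mtx"][0,0]*d,(v-i["mtx"][1,2])/i["mtx"][1,1]*d,d],-1)
    return (c-i["t"])@np.asarray(i["R"])
def ray(u,v,z,i):
    R=np.asarray(i["R"]);C=-R.T@i["t"];D=R.T@np.linalg.inv(i["mtx"])@[u,v,1]
    return C+D*(z-C[2])/D[2]
def proj(P,i):
    c=np.asarray(i["R"])@P+i["t"];q=np.asarray(i["mtx"])@c;return q[:2]/q[2]
E
python3 - <<'E'
from h import *
for n,roi in(("top",(145,185,420,275)),):
    p=cv2.imread(f"pics/{n}0.png");d=np.load(f"{n}0.npy");W=world(d,cams.camera_info(n))
    hsv=cv2.cvtColor(p,cv2.COLOR_BGR2HSV)
    m=np.zeros((480,640),bool);m[195:270,148:420]=True;m&=d>0
    Z=W[...,2]
    wood=m&(hsv[...,0]<25)&(hsv[...,1]>70)&(abs(Z-.13)<.012)
    cover=m&(Z>.166)&(Z<.185)&(np.arange(640)[None]>180)&(np.arange(640)[None]<225)
    plate=m&(Z>.13)&(np.arange(640)[None]<172)
    ff=m&(Z>.185)&(np.arange(640)[None]>300)
    tile=m&(Z<.02)&(Z>.0)&(hsv[...,1]<40)&(hsv[...,2]>130)&(np.arange(640)[None]>350)
    for k,mm in dict(wood=wood,cover=cover,plate=plate,funnel=ff,tile=tile).items():
        q=W[mm]
        if len(q)<3: print(k,len(q));continue
        (c,s,a)=cv2.minAreaRect((q[:,:2]*1000).astype(np.float32))
        print(k,len(q),"z",np.percentile(q[:,2],[5,50,95]).round(4),"mean",q[:,:2].mean(0).round(4),"rect",np.round(c,1),np.round(s,1),round(a,2), cv2.boundingRect(mm.astype(np.uint8)))
    m2=np.zeros((480,640),bool);m2[180:222,385:415]=True
    q=m2&(Z>.1);print("pointer",[(u,v,*W[v,u].round(3)) for v,u in np.argwhere(q)][:60])
top=cv2.imread("pics/top0.png");sc=cv2.imread("pics/scene0.png")
a=cv2.resize(top[180:280,145:245],(400,400),interpolation=2);b=cv2.resize(top[170:270,330:430],(400,400),interpolation=2)
cv2.imwrite("pics/crop1.png",np.hstack([a,b]))
E
```

```text
wood 4026 z [0.1269 0.1303 0.1336] mean [0.5274 0.0514] rect [528.9  29.7] [265.7  80.1] 87.96 (210, 211, 131, 42)
cover 1277 z [0.1709 0.1744 0.1773] mean [0.5335 0.1781] rect [534.2 178.3] [ 46.9 108.4] 88.51 (186, 199, 27, 55)
plate 291 z [0.1307 0.1468 0.1692] mean [0.5361 0.2586] rect [536.4 256. ] [43.2 26.3] 1.0 (154, 215, 18, 24)
funnel 197 z [0.1889 0.1952 0.1983] mean [ 0.5266 -0.0743] rect [525.6 -73.9] [67.2 64.6] 0.37 (310, 212, 34, 35)
tile 2664 z [0.0004 0.0068 0.013 ] mean [ 0.5283 -0.2134] rect [ 546.1 -216.9] [160.6 174.1] 89.69 (351, 195, 69, 75)
pointer [(np.int64(401), np.int64(189), np.float64(0.618), np.float64(-0.232), np.float64(0.135)), (np.int64(402), np.int64(189), np.float64(0.618), np.float64(-0.235), np.float64(0.132)), (np.int64(403), np.int64(189), np.float64(0.616), np.float64(-0.235), np.float64(0.144)), (np.int64(400), np.int64(190), np.float64(0.617), np.float64(-0.231), np.float64(0.13)), (np.int64(401), np.int64(190), np.float64(0.617), np.float64(-0.233), np.float64(0.129)), (np.int64(402), np.int64(190), np.float64(0.614), np.float64(-0.233), 
[... 4165 characters left out ...]
.int64(196), np.float64(0.605), np.float64(-0.231), np.float64(0.127)), (np.int64(401), np.int64(196), np.float64(0.603), np.float64(-0.232), np.float64(0.135)), (np.int64(402), np.int64(196), np.float64(0.603), np.float64(-0.234), np.float64(0.133)), (np.int64(403), np.int64(196), np.float64(0.604), np.float64(-0.237), np.float64(0.132)), (np.int64(404), np.int64(196), np.float64(0.604), np.float64(-0.239), np.float64(0.132)), (np.int64(398), np.int64(197), np.float64(0.608), np.float64(-0.231), np.float64(0.102)), (np.int64(399), np.int64(197), np.float64(0.603), np.float64(-0.229), np.float64(0.126)), (np.int64(400), np.int64(197), np.float64(0.601), np.float64(-0.23), np.float64(0.132))]
```

View pics/crop1.png

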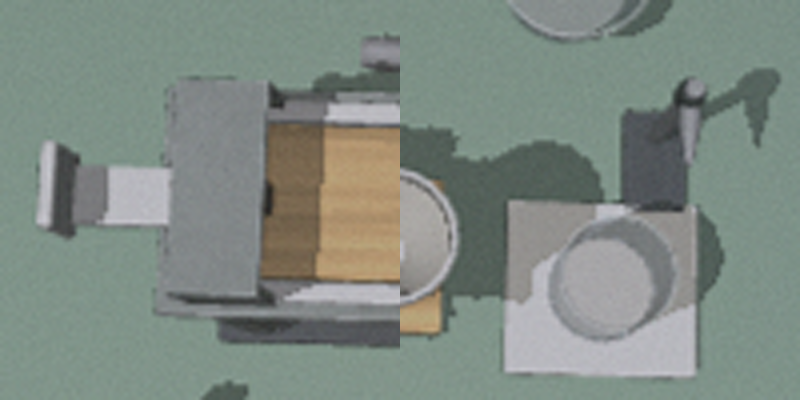

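The crop confirms the ejector plate at top px (157,227) with free space behind it. The white tile has its beaker, and its needle tip is at about (402.5,210.5).

Run:
```python
from h import *
i=cams.camera_info("top");d=np.load("top0.npy");W=world(d,i)
a=np.deg2rad(2.0);xs=np.array([-np.sin(a),-np.cos(a)]);ys=np.array([np.cos(a),-np.sin(a)]);O=np.array([.534,.1783])+.235*xs
st=lambda P:np.round([(P[:2]-O)@xs,(P[:2]-O)@ys],4)
print("O",O,"tip",st(ray(402.5,210.5,.125,i)),"dep",st(W[207,402]),W[207,402])
p=cv2.imread("pics/top0.png");h=cv2.cvtColor(p,cv2.COLOR_BGR2HSV)
wood=(h[...,0]<25)&(h[...,1]>70);wood[:, :300]=0;wood[:,350:]=0
for v in(240,244,248): u=np.where(wood[v])[0].max()+.5;print("end",u,v,st(ray(u,v,.13,i)))
# scene view
i2=cams.camera_info("scene");W2=world(np.load("scene0.npy"),i2)
tip=np.r_[O+.178*xs+.052*ys,.125];print("scene px of tip guess",proj(tip,i2))
for c in((503,420),(525,398),(560,450),(625,265)):print(c,W2[c[1],c[0]].round(3))
for n,w in(("top",W),("scene",W2)):
    m=(w[...,2]>.1)&(w[...,1]>.29)&(w[...,0]>.1)&(w[...,0]<.75)&(w[...,1]<.7)
    q=w[m];print(n,len(q),np.percentile(q,[2,50,98],axis=0).round(2).tolist() if len(q) else"")
s=cv2.imread("pics/scene0.png")[200:260,235:345];cv2.imwrite("pics/crop2.png",cv2.resize(s,None,fx=6,fy=6,interpolation=2))
```

```text
O [ 0.52579862 -0.05655684] tip [0.1777 0.0544] dep [0.1755 0.0606] [ 0.58020437 -0.23403818  0.13156046]
end 312.5 240 [-0.0091 -0.0148]
end 339.5 244 [ 0.0469 -0.0213]
end 339.5 248 [ 0.0471 -0.0296]
scene px of tip guess [260.74295058 206.64454685]
(503, 420) [0.649 0.532 0.307]
(525, 398) [0.586 0.538 0.299]
(560, 450) [0.62  0.63  0.303]
(625, 265) [0.231 0.529 0.33 ]
top 291 [[0.2, 0.55, 0.1], [0.41, 0.57, 0.11], [0.46, 0.59, 0.13]]
scene 5045 [[0.18, 0.5, 0.1], [0.24, 0.59, 0.3], [0.66, 0.7, 0.42]]
```

View pics/crop2.png

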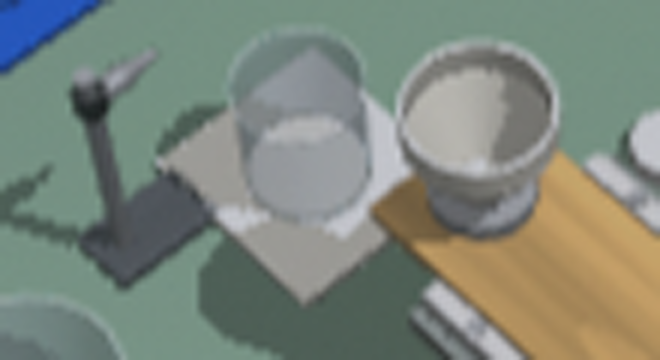

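The second view agrees: the needle tip is at scene px (260.8,208.7), and the predicted position is (260.7,206.6). The tip is at stand x ≈ 0.177. I now move behind the plate with the fingers shut.

Request:
play_rows(commands=".5 -1 0 0 0 -1;.5 -1 0 0 0 -1;.5 -1 0 0 0 -1;.5 -1 0 0 0 -1;1 -.8 0 0 0 -1;1 -.8 0 0 0 -1;1 -.8 0 0 0 -1;1 -.8 0 0 0 -1;1 -.8 0 0 0 -.265;1 -.8 0 0 0 0;.83 -.29 0 0 0 0;.83 -.29 0 0 0 0;.83 -.29 0 0 0 0;0 0 0 0 0 0;0 0 0 0 0 0", grip=0)

```text
time_s: 1.6
tcp_pos: [0.5381, 0.293, 0.2216]
ee_rot: [[-0.036, -0.999, -0.002], [-0.999, 0.036, -0.001], [0.001, 0.002, -1.0]]
wrist_force: [0.2, 0.1, 0.7]
gripper_width: 0.007
gripper_force: 0.0
```

Request:
play_rows(commands="0 0 -.9 0 0 0;0 0 -.9 0 0 0;0 0 -.9 0 0 0;0 0 0 0 0 0;-.01 -.3 0 0 0 0;-.01 -.3 0 0 0 0;-.01 -.2 0 0 0 0;-.01 -.2 0 0 0 0;-.01 -.2 0 0 0 0;0 0 0 0 0 0")

```text
time_s: 2.6
tcp_pos: [0.5376, 0.2583, 0.1433]
ee_rot: [[-0.035, -0.999, 0.003], [-0.999, 0.035, 0.004], [-0.004, -0.003, -1.0]]
wrist_force: [-0.4, 3.4, 0.1]
gripper_width: 0.007
gripper_force: 2.0
```

Request:
play_rows(commands="-.01 -.2 0 0 0 0;-.01 -.2 0 0 0 0;-.01 -.2 0 0 0 0;-.01 -.2 0 0 0 0;0 0 0 0 0 0")

```text
time_s: 3.1
tcp_pos: [0.5368, 0.2347, 0.1433]
ee_rot: [[-0.035, -0.999, 0.004], [-0.999, 0.035, 0.004], [-0.004, -0.004, -1.0]]
wrist_force: [-0.3, 5.1, 1.8]
gripper_width: 0.01
gripper_force: 2.5
```

Request:
play_rows(commands="-.01 -.1 0 0 0 0;-.01 -.1 0 0 0 0;0 0 0 0 0 0")

```text
time_s: 3.4
tcp_pos: [0.5367, 0.2299, 0.1434]
ee_rot: [[-0.034, -0.999, 0.006], [-0.999, 0.034, 0.006], [-0.006, -0.006, -1.0]]
wrist_force: [-0.3, 7.1, 0.8]
gripper_width: 0.006
gripper_force: 3.8
```

Request:
play_rows(commands="0 -.1 0 0 0 0;0 -.1 0 0 0 0;0 0 0 0 0 0")

```text
time_s: 3.7
tcp_pos: [0.5369, 0.2295, 0.1436]
ee_rot: [[-0.034, -0.999, 0.009], [-0.999, 0.034, 0.015], [-0.016, -0.008, -1.0]]
wrist_force: [-3.8, 21.7, -0.5]
gripper_width: 0.003
gripper_force: 11.3
```

Request:
play_rows(commands="0 -.1 0 0 0 0;0 -.1 0 0 0 0;0 0 0 0 0 0")

```text
time_s: 4.0
tcp_pos: [0.5371, 0.2292, 0.1438]
ee_rot: [[-0.033, -0.999, 0.012], [-0.999, 0.033, 0.025], [-0.025, -0.011, -1.0]]
wrist_force: [-9.5, 38.0, -0.6]
gripper_width: 0.01
gripper_force: 18.8
```

The end stop is reached. I back off slowly and raise the tool.

Request:
play_rows(commands="0 .3 0 0 0 0;.01 .3 0 0 0 0;.01 .3 0 0 0 0;.01 .5 0 0 0 0;.01 .5 0 0 0 0;.01 .5 0 0 0 0;.01 .5 0 0 0 0;0 0 1 0 0 0;0 0 1 0 0 0;0 0 1 0 0 0;0 0 0 0 0 0", grip=50)

```text
time_s: 5.1
tcp_pos: [0.5392, 0.304, 0.2368]
ee_rot: [[-0.034, -0.999, 0.008], [-0.999, 0.034, 0.004], [-0.005, -0.008, -1.0]]
wrist_force: [0.5, 0.6, 0.7]
gripper_width: 0.574
gripper_force: 0.0
```

```bash
cat > m.py <<'E'
from h import *
import sys
a=np.deg2rad(2.0);xs=np.array([-np.sin(a),-np.cos(a)]);ys=np.array([np.cos(a),-np.sin(a)]);O=np.array([.5258,-.0566])
st=lambda P:np.round([(P[:2]-O)@xs,(P[:2]-O)@ys],4)
i=cams.camera_info("top");p,d=cams.capture("top");cv2.imwrite(f"pics/{sys.argv[1]}.png",p);W=world(d,i)
h=cv2.cvtColor(p,cv2.COLOR_BGR2HSV)
wood=(h[...,0]<25)&(h[...,1]>70)&(abs(W[...,2]-.13)<.015);wood[:,:205]=0;wood[:,440:]=0;wood[:205]=0;wood[265:]=0
for v in range(232,252,3):
    u=np.where(wood[v])[0]
    if len(u):print("end",u.max()+.5,v,st(ray(u.max()+.5,v,.13,i)))
g=(W[...,2]>.145)&(W[...,2]<.185);g[:,:215]=0;g[:,300:]=0;g[:200]=0;g[260:]=0
q=W[g]
if len(q):print("grip",len(q),np.percentile(q,[5,50,95],axis=0).round(4).tolist(),st(np.median(q,0)))
pl=(W[...,2]>.13)&(W[...,2]<.18);pl[:,180:]=0;pl[:,:120]=0;pl[:210]=0;pl[240:]=0
q=W[pl]
if len(q):print("plate",np.percentile(q,[5,95],axis=0).round(3).tolist())
s=r.sense();print(s["time_s"],s["tcp_pos"],np.round(s["ee_rot"],3).tolist())
E
python3 m.py t1
```

```text
end 332.5 232 [0.0317 0.0033]
end 332.5 235 [ 0.0319 -0.003 ]
end 333.5 238 [ 0.0341 -0.0092]
end 335.5 241 [ 0.0384 -0.0153]
end 361.5 244 [ 0.0924 -0.0198]
end 361.5 247 [ 0.0926 -0.026 ]
end 361.5 250 [ 0.0927 -0.0323]
grip 160 [[0.5249, 0.1133, 0.1536], [0.5323, 0.1285, 0.1612], [0.5402, 0.1449, 0.1649]] [-0.1852  0.    ]
plate [[0.518, 0.23, 0.13], [0.554, 0.266, 0.168]]
5.15 [0.53787042 0.30334632 0.23400047] [[-0.035, -0.999, 0.004], [-0.999, 0.035, 0.003], [-0.003, -0.004, -1.0]]
```

View pics/t1.png

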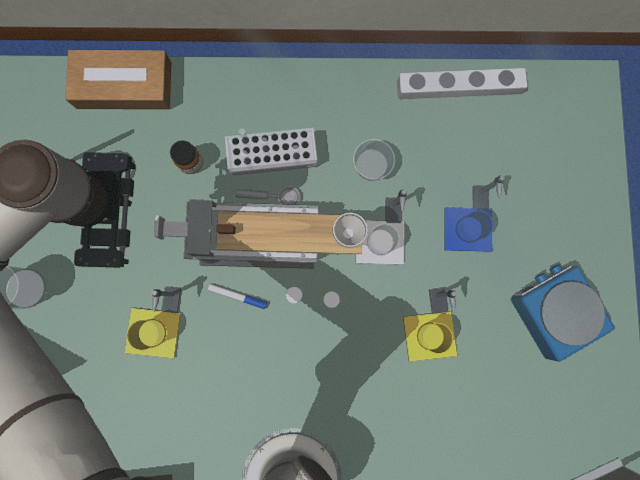

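The ejection worked. The board end is at stand x ≈ 0.0925, the grip is at top px (227,229) → world (0.532,0.129), and the plate has sprung back. I move over the grip.

Request:
play_rows(commands="-.03 -.97 0 0 0 0;-.03 -.97 0 0 0 0;-.03 -.97 0 0 0 0;-.03 -.97 0 0 0 0;-.03 -.97 0 0 0 0;-.03 -.97 0 0 0 0;0 0 0 0 0 0;0 0 -.8 0 0 0;0 0 -.8 0 0 0;0 0 0 0 0 0")

```text
time_s: 6.15
tcp_pos: [0.5288, 0.1272, 0.1793]
ee_rot: [[-0.036, -0.999, -0.009], [-0.999, 0.036, -0.004], [0.004, 0.009, -1.0]]
wrist_force: [-0.6, -0.5, -0.8]
gripper_width: 0.576
gripper_force: 0.0
```

Run:
```python
from h import *
p,d=cams.capture("wrist");cv2.imwrite("pics/w1.png",p);s=r.sense();print(s["tcp_pos"],s["wrist_force"])
```

```text
[0.53028265 0.12771531 0.18155233] [0.09009818 0.45220917 1.21144035]
```

View pics/w1.png

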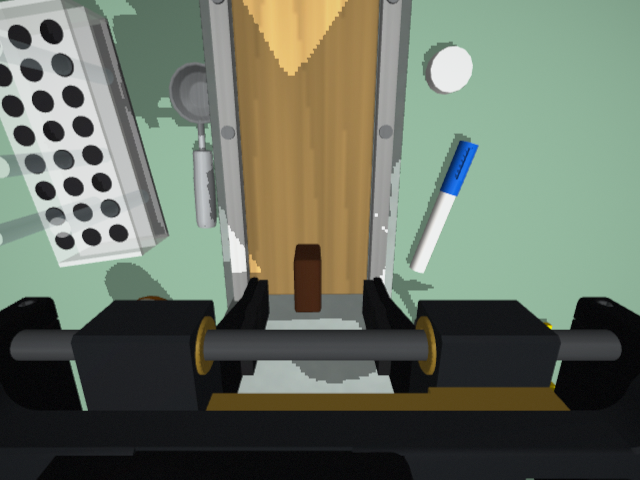

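The wrist view shows the block at px (308,278) between the fingers (255 and 377), about 2–3 mm toward +x. I correct for that, descend and grip.

Request:
play_rows(commands=".08 .03 -.5 0 0 0;0 0 -.5 0 0 0;0 0 -.47 0 0 0;0 0 0 0 0 0;0 0 0 0 0 0")

```text
time_s: 6.7
tcp_pos: [0.5345, 0.1294, 0.1405]
ee_rot: [[-0.034, -0.999, 0.001], [-0.999, 0.034, 0.0], [-0.0, -0.001, -1.0]]
wrist_force: [0.6, 0.4, -0.2]
gripper_width: 0.575
gripper_force: 0.0
```

Request:
play_rows(commands="0 0 0 0 0 0;0 0 0 0 0 0;0 0 0 0 0 0;0 0 0 0 0 0;0 0 0 0 0 0;0 0 0 0 0 0", grip=0)

```text
time_s: 7.3
tcp_pos: [0.5337, 0.1288, 0.1396]
ee_rot: [[-0.035, -0.999, 0.0], [-0.999, 0.035, -0.0], [0.0, -0.0, -1.0]]
wrist_force: [-1.0, -0.0, 1.2]
gripper_width: 0.185
gripper_force: 30.0
```

Request:
play_rows(commands="-.006 -.167 -.03 0 0 0;-.006 -.167 0 0 0 0;-.012 -.333 0 0 0 0;-.012 -.333 0 0 0 0;-.012 -.333 0 0 0 0;0 0 0 0 0 0")

```text
time_s: 7.9
tcp_pos: [0.5333, 0.0885, 0.1396]
ee_rot: [[-0.035, -0.999, 0.003], [-0.999, 0.035, 0.0], [-0.001, -0.003, -1.0]]
wrist_force: [0.9, -1.1, 5.2]
gripper_width: 0.181
gripper_force: 30.0
```

Request:
play_rows(commands="-.012 -.333 -.03 0 0 0;-.012 -.333 0 0 0 0;-.012 -.333 0 0 0 0;0 0 0 0 0 0;0 0 0 0 0 0")

```text
time_s: 8.4
tcp_pos: [0.533, 0.0596, 0.1395]
ee_rot: [[-0.034, -0.999, 0.005], [-0.999, 0.034, 0.001], [-0.001, -0.005, -1.0]]
wrist_force: [1.0, 2.4, 8.2]
gripper_width: 0.178
gripper_force: 30.0
```

```bash
python3 m.py t2; python3 -c "
import cv2
cv2.imwrite('pics/t2c.png',cv2.resize(cv2.imread('pics/t2.png')[180:280,290:430],None,fx=5,fy=5,interpolation=2))"
```

```text
end 366.5 232 [0.1023 0.0056]
end 367.5 235 [ 0.1045 -0.0006]
end 368.5 238 [ 0.1067 -0.0068]
end 370.5 241 [ 0.111  -0.0129]
end 373.5 244 [ 0.1173 -0.019 ]
end 394.5 247 [ 0.161  -0.0238]
end 394.5 250 [ 0.1611 -0.03  ]
8.45 [0.53302875 0.05957586 0.1395427 ] [[-0.034, -0.999, 0.005], [-0.999, 0.034, 0.001], [-0.001, -0.005, -1.0]]
```

View pics/t2c.png

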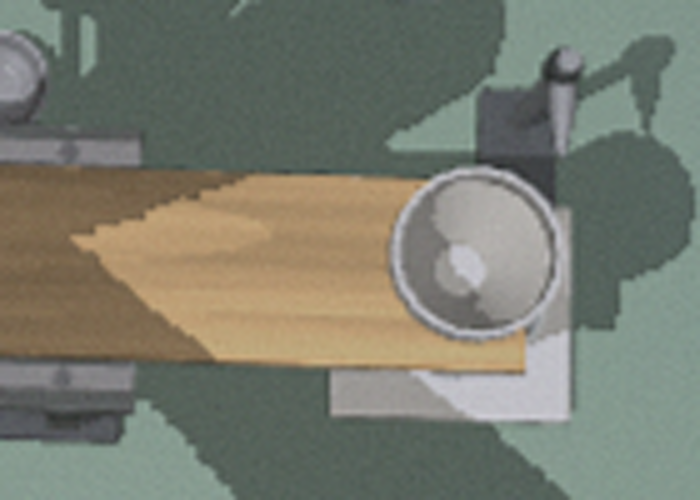

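The crop shows the board end at top px 394.8 and the needle tip at (402.6,210.4), so about 16.5 mm remain. The scene is undisturbed.

Request:
play_rows(commands="-.01 -.2 0 0 0 0;-.006 -.2 0 0 0 0;-.004 -.14 0 0 0 0;0 0 0 0 0 0;0 0 0 0 0 0;0 0 0 0 0 0")

```text
time_s: 9.05
tcp_pos: [0.5326, 0.0441, 0.1396]
ee_rot: [[-0.034, -0.999, 0.005], [-0.999, 0.034, 0.002], [-0.002, -0.005, -1.0]]
wrist_force: [0.5, 5.1, 7.7]
gripper_width: 0.184
gripper_force: 30.0
```

```bash
python3 m.py t3
python3 - <<'E'
from h import *
p,d=cams.capture("scene");i=cams.camera_info("scene")
t=cv2.imread('pics/t3.png')[190:270,330:420]
s=p[190:250,240:300]
cv2.imwrite('pics/t3c.png',np.hstack([cv2.resize(t,(450,400),interpolation=2),cv2.resize(s,(340,400),interpolation=2)]))
a=np.deg2rad(2.0);xs=np.array([-np.sin(a),-np.cos(a)]);ys=np.array([np.cos(a),-np.sin(a)]);O=np.array([.5258,-.0566])
for y in(.04,-.04):
    for x in(.17,.178):print(x,y,proj(np.r_[O+x*xs+y*ys,.13],i).round(1))
E
```

```text
end 374.5 232 [0.119  0.0062]
end 375.5 235 [ 0.1212 -0.    ]
end 376.5 238 [ 0.1233 -0.0062]
end 377.5 241 [ 0.1255 -0.0124]
end 380.5 244 [ 0.1319 -0.0185]
end 401.5 247 [ 0.1756 -0.0233]
end 401.5 250 [ 0.1757 -0.0296]
9.1 [0.53263796 0.04406797 0.13957615] [[-0.034, -0.999, 0.005], [-0.999, 0.034, 0.002], [-0.002, -0.005, -1.0]]
0.17 0.04 [265.9 204.8]
0.178 0.04 [264. 203.]
0.17 -0.04 [288.5 188.4]
0.178 -0.04 [286.6 186.7]
```

View pics/t3c.png

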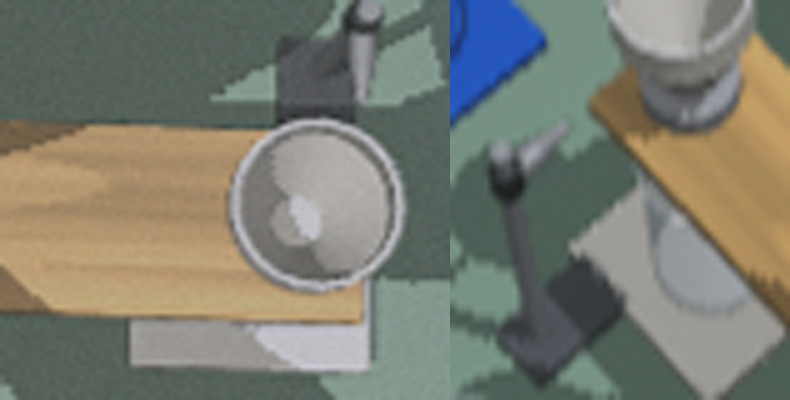

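The two views agree: the end is about 2 mm short of the tip, with no contact. I nudge it and hand in.

Request:
play_rows(commands="-.002 -.07 0 0 0 0;0 0 0 0 0 0;0 0 0 0 0 0;0 0 0 0 0 0;0 0 0 0 0 0")

```text
time_s: 9.65
tcp_pos: [0.5326, 0.0424, 0.1396]
ee_rot: [[-0.034, -0.999, 0.005], [-0.999, 0.034, 0.003], [-0.003, -0.005, -1.0]]
wrist_force: [-0.0, 6.6, 8.3]
gripper_width: 0.178
gripper_force: 30.1
```

```bash
python3 m.py t4 | tail -4; python3 -c "
from station import r
s=r.sense();print(s['gripper_force'],s['wrist_force'])
print(r.finish_job())"
```

```text
end 381.5 244 [ 0.1339 -0.0184]
end 402.5 247 [ 0.1777 -0.0233]
end 402.5 250 [ 0.1777 -0.0295]
9.7 [0.53260953 0.04242593 0.13956977] [[-0.034, -0.999, 0.005], [-0.999, 0.034, 0.003], [-0.003, -0.005, -1.0]]
30.050136130303144 [-0.62809606  6.43169306  7.61670066]
the job is handed in; nothing more can be done
None
```

I handed the job in at 9.7 s: the ejector was pushed to its end stop and released, and the board's end measures level with the pointer tip (both at 0.1777 m past the stand's edge) with the fingers still gripping it at 30 N; the verdict was not shown.

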